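Clear the boiling zone, move the pan across and fill it with stoppers

ROBOT

A 6-joint arm with a two-finger parallel gripper is mounted at the origin on the work surface. World frame = base frame: x ahead of the robot, y to its left, z up, the work surface at z = 0. Lengths are in m, angles in rad, forces in N, time in s.
With the tool pointing down it reaches from about 0.325 to 0.9 m from the base axis. Payload 6.1 kg.
Tool frame: the origin (TCP) lies midway between the tips of the shut fingers; the grasp point (between the pads) lies 19 mm behind it; z points along the fingers, y is the line along which they close (so a half turn about z gives the same grasp; the last joint's range is limited). The gripper opens to 85 mm and grips with 20 to 120 N. Pads are 22 mm wide; open, the fingers measure 114 mm over their backs; the gripper's body (76 mm by 85 mm) begins 54 mm behind the grasp point. The pads swing forward as they close: fully open they stand 13 mm farther back than shut.
Start: joints at [-1.336, 0.22, 1.526, -0, 1.395, -0.126], TCP at [0.221, -0.585, 0.231] pointing down, gripper open.
Joint ranges: [-2.98, 2.98], [-0.91, 2.08], [0.09, 2.57], [-1.24, 4.39], [0.2, 2.65], [-2.68, 2.68]. Speed limits (rad/s): [2.57, 2.57, 3.01, 3.14, 3.14, 3.14].

INTERFACE

Orientations are given as [roll, pitch, yaw] about the fixed x, y, z axes, in that order (R = Rz(yaw) Ry(pitch) Rx(roll)).
In Python, from plant import movep, move_l, set_joints, gripper_to, hold, inverse_kinematics, observe, get_image, get_calibration, Unreachable, job_done gives the robot as it stands. Calls block until the motion is done:
- movep(position, orientation): joint-space move of the TCP to a pose.
- move_l(position, feed=0.15, rotation=None, max_force=None): straight line of the TCP; rotation=None keeps the orientation; feed is the mean speed in m/s. With max_force (N) it stops when the force on the tool has changed by that much, and returns True; else False.
- set_joints(angles): joint-space move.
- gripper_to(opening, f_grip=None): finger opening in m; f_grip is the grip in N (None keeps the last); returns when the fingers have stopped.
- hold(seconds).
- inverse_kinematics(position, orientation): joint angles nearest the present ones, or None.
- observe(): the state.
- get_image(name): name is "scene" or "top"; returns (picture, depth): 420x560x3 uint8, red, green, blue; 420x560 float32, m along the optical axis (not along the pixel's ray), 0 where there is no reading.
- get_calibration(name): a dict with "intrinsics" (3x3 intrinsics, pixels), "world_from_camera" (4x4, takes a point from camera to world coordinates). Camera axes: x right, y down, z forward; pixel columns grow to the right and rows downward; lengths in m; the calibration is good to about 2 mm. A picture is of the moment at which its call begins. get_calibration takes no time and is no camera call.
A pose or a line that the arm cannot do raises Unreachable and nothing moves.
- job_done(): hands the job in; it is judged then, once.
The state is a dict: "time_s": time; "q": joint angles; "joint_velocities": joint speeds; "joint_torque": joint torques, N m; "eef_pos": TCP position; "tcp_rot": TCP orientation; "ft_force": force on the tool from outside, world axes, zero at the start; "torque": the same for the moment, N m; "opening": finger opening in m; "grasp_force": force on a finger pad.
Only numpy, scipy, OpenCV 4.12 (cv2) and the standard library are available. Lean on these libraries where they do the work, as an engineer would, in place of code of your own. Each camera call takes 0.05 s, during which the arm holds its last target. There are 200 camera calls.

TASK

Get the hotplate ready for boiling out the stoppers: with the scraper block, push the broken ceramic pieces off the double-ringed boiling zone into the gutter along the hotplate's front edge without touching the sharp pieces with the fingers. Then slide the pan, without lifting or tilting it, across the top until it stands centred on the double rings, and only then tip the tray so that all its stoppers end up in the pan (a stray one may be put in by hand). Leave the pan centred there, the scraper standing back on its aluminium pad, the tray upright back on its grey mat, and do not disturb the glass jar and the white dish standing nearby.

Things in the scene. Friction and masses are not known exactly. Their poses are not given: they have to be found in the camera images.
- hotplate: Fixed two-zone hotplate, white, flat dark top 210 (x) by 400 (y) mm, 45 mm above the bench, no rim. Origin on the bench under the top's middle. Along its -x (robot-side) edge an open aluminium gutter is joined to it: inside x -105 to -176 mm, y +-196 mm, floor at 4 mm, outer walls 30 mm high (15 mm below the top). Black strip on its +x side, below the top.
- gutter (a point): Middle of the gutter floor, 140 mm from the hotplate's origin along its -x, 4 mm above the bench.
- boil_zone: The boiling zone, printed flat on the hotplate top (no height): two grey concentric rings, outer diameter 148 mm. Origin at its centre on the top (45 mm above the bench). The broken pieces lie here at the start.
- park_zone: The other zone, printed flat on the top 200 mm (along the hotplate's y) from the boiling zone: one grey ring of 148 mm. The pan stands here at the start. Origin at its centre.
- pan: Loose steel pan, 0.5 to 0.9 kg: outside diameter 132 mm at the foot, 140 at the rim, 70 high, wall 3, floor 4 mm. Origin: centre of its underside. A dark straight bar handle, 20 mm wide (y), 12 high, runs out along the pan's -x from 67 to 172 mm from the centre, mid-height 45 mm above the underside; it points roughly to the robot.
- tray: Loose white carrying tray, 0.25 kg, 150 (x) by 92 (y) by 40 mm, walls 4 mm; origin: centre of its underside. Its +x end, 75 mm out, is the mouth, with only a 4 mm lip; three sides are walled. A round bar, diameter 22, runs along y over the middle, centre 80 mm above the underside, 84 mm free between its posts; stoppers pass below it. Empties when tipped mouth-down about 70 degrees and shaken.
- tray_mat: Fixed grey mat 190 by 130 by 3 mm, the tray's place, left or right of the hotplate. Origin at the centre of its underside. It can be at either side.
- scraper: Loose scraper block, about 0.22 kg: heavy black rubber foot 50 (x) by 130 (y) by 22 mm high, with a wooden grip on top 24 (x) by 70 (y) mm, from 22 to 64 mm high. Stands upright by itself. Origin at the centre of its underside.
- scraper_pad: Fixed bare aluminium pad 100 (x) by 170 (y) by 4 mm, the scraper's place, on the other side of the hotplate from the tray mat. Origin at the centre of its underside.
- jar: Bystander: glass jar, diameter 60, 80 mm high, near the robot, front left. Origin under it.
- dish: Bystander: white dish, diameter 90, 16 mm high, near the robot, front right. Origin under it.
- shard1: Piece of broken white ceramic, flat, 12 mm thick, 32 to 36 mm across, 25 g, lying on the boiling zone at the start; origin at the centre of its underside. 2 to 4 of the pieces are present (None: absent).
- shard2: Piece of broken white ceramic, flat, 12 mm thick, 32 to 36 mm across, 25 g, lying on the boiling zone at the start; origin at the centre of its underside. 2 to 4 of the pieces are present (None: absent).
- shard3: Piece of broken white ceramic, flat, 12 mm thick, 32 to 36 mm across, 25 g, lying on the boiling zone at the start; origin at the centre of its underside. 2 to 4 of the pieces are present (None: absent).
- shard4: Piece of broken white ceramic, flat, 12 mm thick, 32 to 36 mm across, 25 g, lying on the boiling zone at the start; origin at the centre of its underside. 2 to 4 of the pieces are present (None: absent).
- stopper1: Black rubber stopper, a cone of diameter 27 mm at the foot to 31 mm at the top, 32 mm high, 30 g, standing in the tray at the start; origin at the centre of the small end, z along its axis. 3 to 6 are present (None: absent).
- stopper2: Black rubber stopper, a cone of diameter 27 mm at the foot to 31 mm at the top, 32 mm high, 30 g, standing in the tray at the start; origin at the centre of the small end, z along its axis. 3 to 6 are present (None: absent).
- stopper3: Black rubber stopper, a cone of diameter 27 mm at the foot to 31 mm at the top, 32 mm high, 30 g, standing in the tray at the start; origin at the centre of the small end, z along its axis. 3 to 6 are present (None: absent).
- stopper4: Black rubber stopper, a cone of diameter 27 mm at the foot to 31 mm at the top, 32 mm high, 30 g, standing in the tray at the start; origin at the centre of the small end, z along its axis. 3 to 6 are present (None: absent).
- stopper5: Black rubber stopper, a cone of diameter 27 mm at the foot to 31 mm at the top, 32 mm high, 30 g, standing in the tray at the start; origin at the centre of the small end, z along its axis. 3 to 6 are present (None: absent).
- stopper6: Black rubber stopper, a cone of diameter 27 mm at the foot to 31 mm at the top, 32 mm high, 30 g, standing in the tray at the start; origin at the centre of the small end, z along its axis. 3 to 6 are present (None: absent).

How it is judged:
On the way, in this order (a step that is already met when the one before it is completed fails the run):
1. every broken piece lies in the gutter (x of shard1 in the frame of hotplate between -0.182 and -0.1 m and y of shard1 in the frame of hotplate between -0.2 and 0.2 m and height (world z) of each of shard1, shard2, shard3, shard4 below 0.04 m and x of shard2 in the frame of hotplate between -0.182 and -0.1 m and y of shard2 in the frame of hotplate between -0.2 and 0.2 m and x of shard3 in the frame of hotplate between -0.182 and -0.1 m and y of shard3 in the frame of hotplate between -0.2 and 0.2 m and x of shard4 in the frame of hotplate between -0.182 and -0.1 m and y of shard4 in the frame of hotplate between -0.2 and 0.2 m), for 0.2 s.
2. the pan stands centred on the boiling zone (within 18 mm) (horizontal distance between pan and boil_zone below 0.018 m and height (world z) of pan between 0.038 and 0.052 m), for 0.2 s.
3. the tray is tipped beside or over the pan (angle between tray's own z axis and vertical above 0.45 rad and horizontal distance between tray and pan below 0.22 m and height (world z) of tray above 0.09 m), for 0.05 s.
4. all stoppers are in the pan (horizontal distance between each of stopper1, stopper2, stopper3, stopper4, stopper5, stopper6 and pan below 0.072 m and height (world z) of stopper1 between 0.04 and 0.11 m and height (world z) of stopper2 between 0.04 and 0.11 m and height (world z) of stopper3 between 0.04 and 0.11 m and height (world z) of stopper4 between 0.04 and 0.11 m and height (world z) of stopper5 between 0.04 and 0.11 m and height (world z) of stopper6 between 0.04 and 0.11 m), for 0.2 s.
At the end, for the whole second after the job is handed in: All pieces in the gutter, pan on the hotplate within 18 mm of the boiling zone's centre, all stoppers in the pan, tray upright within 35 mm of the centre of its mat, scraper standing within 35 mm of the centre of its pad, all at rest (all of step 1 and all of step 2 and all of step 4 and horizontal distance between tray and tray_mat below 0.035 m and angle between each of tray, scraper's own z axis and vertical below 0.12 rad and height (world z) of each of tray, scraper below 0.015 m and horizontal distance between scraper and scraper_pad below 0.035 m and linear speed of each of pan, tray, scraper, stopper1, stopper2, stopper3, stopper4, stopper5, stopper6, shard1, shard2, shard3, shard4 below 0.03 m/s); the robot touches nothing.
It fails at once if the pan is lifted more than 15 mm off the hotplate or tilted more than 0.25 rad (height (world z) of pan above 0.06 m or angle between pan's own z axis and vertical above 0.25 rad).
It fails at once if the fingers touch a broken piece (contact force between the fingers and shard1 above 0.5 N or contact force between the fingers and shard2 above 0.5 N or contact force between the fingers and shard3 above 0.5 N or contact force between the fingers and shard4 above 0.5 N).
It fails at once if a bystander is moved more than 30 mm or knocked over (distance of any of jar, dish from where it was at the start of the episode above 0.03 m or angle between any of jar, dish's own z axis and vertical above 0.5 rad).
Of shard1, shard2, shard3, shard4 only 2 to 4 are there at a start; the rules pass over those that are not, and their reading is None.
Of stopper1, stopper2, stopper3, stopper4, stopper5, stopper6 only 3 to 6 are there at a start; the rules pass over those that are not, and their reading is None.
At some moment in a run one of pan, scraper may be knocked a few centimetres aside while the robot is not near it.
It also fails if it takes over 200 s, if anything falls off the work surface, if the arm or the gripper's body presses on something with over 40 N, if the wrist force passes 120 N, or if a joint passes its speed limit or range.

## Working session

There is one attempt and no reset: what is moved stays moved. The work goes in short steps, each a Python script; the robot and the scene stay as the last script left them, time stands still between calls to the robot, and variables do not carry over. Pictures are saved under pics/ and viewed, at most 14 in all, crops included, and the job is handed in when it is done.

```bash
ls; mkdir -p pics; python3 - <<'E'
from plant import *
import cv2,numpy as np
for n in("scene","top"):
    p,d=get_image(n); cv2.imwrite(f"pics/{n}0.png",p[:,:,::-1]); np.save(f"pics/{n}0.npy",d)
    c=get_calibration(n); print(n,np.round(c["intrinsics"],1).tolist(),np.round(c["world_from_camera"],3).tolist())
print(observe())
E
```

```text
pics
scene [[474.1, 0.0, 281.6], [0.0, 474.1, 210.5], [0.0, 0.0, 1.0]] [[-0.343, 0.642, -0.686, 1.27], [0.939, 0.221, -0.263, 0.314], [-0.017, -0.734, -0.679, 0.879], [0.0, 0.0, 0.0, 1.0]]
top [[541.4, 0.0, 284.8], [0.0, 541.4, 207.2], [0.0, 0.0, 1.0]] [[0.006, -0.976, 0.216, 0.171], [-1.0, -0.004, 0.008, -0.012], [-0.007, -0.216, -0.976, 1.291], [0.0, 0.0, 0.0, 1.0]]
{'time_s': 0.1, 'q': array([-1.33607593e+00,  2.21176715e-01,  1.52753791e+00, -1.45897637e-05,
        1.39466659e+00, -1.26091034e-01]), 'joint_velocities': array([ 0.00083201, -0.00020956, -0.00325177, -0.0011957 ,  0.00039753,
        0.00120298]), 'joint_torque': array([ 1.47278292e-04, -4.98241997e+01, -3.90546656e+01, -2.89724630e-04,
        5.76145656e-03,  5.22681759e-06]), 'eef_pos': array([ 0.22051298, -0.58421359,  0.23026856]), 'tcp_rot': array([-3.13981648e+00, -2.10679077e-04,  3.60813816e-01]), 'ft_force': array([-0.1656944 , -0.8207126 ,  0.25580276]), 'torque': array([-0.03281683, -0.01080928,  0.05681375]), 'grasp_force': 0.0, 'opening': 0.08538182108101625}
```

View pics/top0.png

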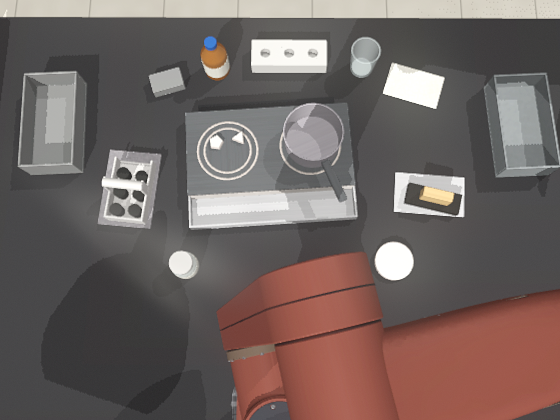

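View pics/scene0.png

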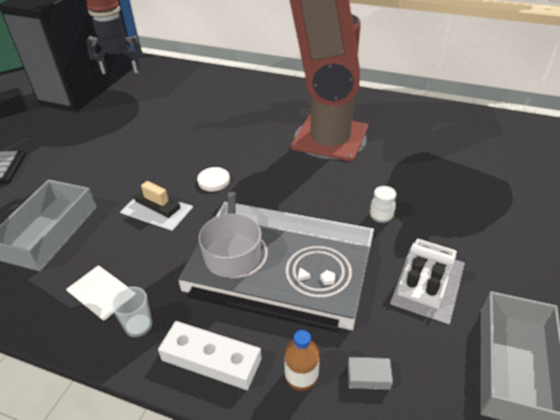

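The top view shows the pan at (313,133) with its handle towards (340,197), and two shards at (216,143) and (238,138) on the double rings at (228,150). The tray with 6 stoppers is at (130,190), the scraper at (433,197), the jar at (183,264) and the dish at (394,261). The scene view agrees.

```bash
cat > h.py <<'E'
from plant import *
import cv2,numpy as np
def world(n,uv,z):
    c=get_calibration(n);K=c["intrinsics"];T=c["world_from_camera"]
    uv=np.atleast_2d(np.array(uv,float))
    r=np.c_[uv,np.ones(len(uv))]@np.linalg.inv(K).T@T[:3,:3].T
    o=T[:3,3]; return o+r*((z-o[2])/r[:,2:3])
def cloud(n,d):
    c=get_calibration(n);K=c["intrinsics"];T=c["world_from_camera"]
    v,u=np.mgrid[:d.shape[0],:d.shape[1]]
    r=np.stack([(u-K[0,2])/K[0,0],(v-K[1,2])/K[1,1],np.ones(d.shape)],-1)*d[...,None]
    return r@T[:3,:3].T+T[:3,3]
E
python3 - <<'E'
from h import *
p=cv2.imread("pics/top0.png");s=cv2.imread("pics/scene0.png")
a=cv2.resize(p[140:240,85:195],None,fx=3.6,fy=3,interpolation=3)
b=cv2.resize(p[95:235,180:380],(404,300),interpolation=3)
c=cv2.resize(s[225:335,375:485],(396,300),interpolation=3)
d=cv2.resize(p[160:230,380:480],(404,300),interpolation=3)
cv2.imwrite("pics/z0.png",np.vstack([np.hstack([a,b]),np.hstack([c,d])]))
C=cloud("top",np.load("pics/top0.npy"))
for u,v in[(228,160),(200,180),(270,180),(300,108),(216,143),(238,138),(313,140),(340,190),(330,170),(183,264),(122,184),(432,194),(440,212),(400,210),(104,222),(115,180)]: print(u,v,np.round(C[v,u],3))
E
```

```text
228 160 [0.562 0.135 0.044]
200 180 [0.512 0.201 0.043]
270 180 [0.514 0.034 0.04 ]
300 108 [ 0.669 -0.037  0.108]
216 143 [0.6   0.163 0.059]
238 138 [0.614 0.111 0.055]
313 140 [ 0.611 -0.069  0.05 ]
340 190 [ 0.476 -0.128  0.096]
330 170 [ 0.524 -0.106  0.094]
183 264 [0.307 0.225 0.081]
122 184 [0.489 0.371 0.092]
432 194 [ 0.474 -0.344  0.068]
440 212 [ 0.444 -0.377  0.01 ]
400 210 [ 0.449 -0.281  0.008]
104 222 [0.417 0.437 0.002]
115 180 [0.497 0.387 0.094]
```

View pics/z0.png

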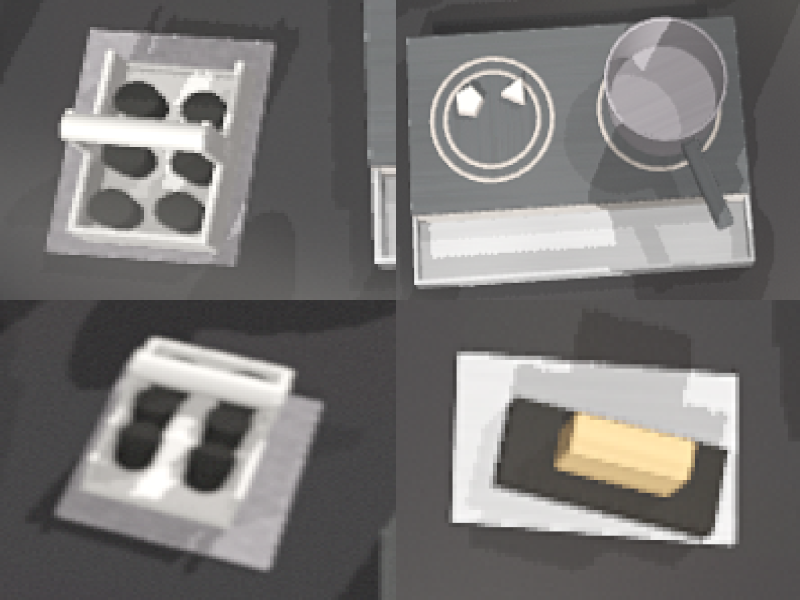

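The crop shows the tray mouth facing away from the robot (+x) with six stoppers, and exactly two shards. The scraper is turned a little on its pad. Next I'll measure everything.

```bash
cat >> h.py <<'E'
def rect(P):
    (c,s,a)=cv2.minAreaRect((P[:,:2]*1000).astype(np.float32)); return np.round(c,1),np.round(s,1),round(a,1)
def sel(C,x,y,z):
    return (C[...,0]>x[0])&(C[...,0]<x[1])&(C[...,1]>y[0])&(C[...,1]<y[1])&(C[...,2]>z[0])&(C[...,2]<z[1])
def circ(P): # algebraic circle fit
    A=np.c_[2*P[:,:2],np.ones(len(P))]; s=np.linalg.lstsq(A,(P[:,:2]**2).sum(1),rcond=None)[0]
    return np.round(s[:2],4),round(float(np.sqrt(s[2]+s[0]**2+s[1]**2)),4)
E
cat > m.py <<'E'
from h import *
import sys
if len(sys.argv)>1: 
    p,d=get_image("top");p=p[:,:,::-1].copy()
else: p=cv2.imread("pics/top0.png");d=np.load("pics/top0.npy")
C=cloud("top",d);h=cv2.cvtColor(p,cv2.COLOR_BGR2HSV).astype(int);H,S,V=h[...,0],h[...,1],h[...,2]
def cor(m,z,nm):
    k,l,st,ce=cv2.connectedComponentsWithStats(m.astype(np.uint8))
    i=1+np.argmax(st[1:,4]); vv,uu=np.where(l==i); print(nm,rect(world("top",np.c_[uu,vv],z)),st[i,4])
hp=sel(C,(.35,.72),(-.2,.27),(.034,.052)); cor(hp,.045,"hotplate top")
ring=sel(C,(.45,.68),(.03,.24),(.03,.052))&(V>115)
vv,uu=np.where(ring); P=world("top",np.c_[uu,vv],.045); c=np.array([.58,.135])
for _ in range(4):
    r=np.linalg.norm(P[:,:2]-c,axis=1); q=P[(r>.064)&(r<.08)]; c,R=circ(q)
print("ring",c,R,len(q))
for z in[(.1,.125)]:
    vv,uu=np.where(sel(C,(.5,.75),(-.2,.25),z));P=world("top",np.c_[uu,vv],.115);print("pan rim",cv2.minEnclosingCircle((P[:,:2]*1000).astype(np.float32)))
    hull=cv2.convexHull((P[:,:2]).astype(np.float32))[:,0]; print(circ(hull.astype(float)),len(P))
m=sel(C,(.35,.60),(-.2,.25),(.075,.105)); vv,uu=np.where(m);P=world("top",np.c_[uu,vv],.096);print("handle",rect(P),len(P))
sh=sel(C,(.42,.69),(0,.25),(.045,.075))&(V>190)
k,l,st,ce=cv2.connectedComponentsWithStats(sh.astype(np.uint8))
for i in range(1,k):
    if st[i,4]>20: print("shard",world("top",ce[i],.057).round(3),st[i,4])
w=(H>8)&(H<30)&(S>70)&sel(C,(.3,.6),(-.5,-.2),(.055,.08));cor(w,.064,"grip")
b=(V<60)&sel(C,(.3,.6),(-.5,-.2),(.012,.05));cor(b,.022+.004,"rubber")
pd=(V>110)&(S<60)&sel(C,(.3,.6),(-.5,-.2),(-.01,.015));cor(pd|w|b,.004,"pad")
bar=sel(C,(.35,.65),(.25,.5),(.078,.11));cor(bar,.09,"bar")
tr=sel(C,(.35,.65),(.25,.5),(.035,.05));vv,uu=np.where(tr);print("tray rim",rect(world("top",np.c_[uu,vv],.043)))
mt=(V>95)&(S<60)&sel(C,(.35,.65),(.25,.52),(-.01,.2));cor(mt,.003,"mat")
for nm,x,y in(("jar",(.2,.4),(.15,.3)),("dish",(.2,.45),(-.35,-.2))):
    vv,uu=np.where((V>120)&sel(C,x,y,(.008,.1)));P=C[vv,uu];print(nm,P[:,:2].mean(0).round(3),P[:,2].max())
E
python3 m.py
```

```text
hotplate top (array([589.4,  66.9]), array([213. , 343.1]), 4.1) 9184
ring [0.58   0.1349] 0.0724 1170
pan rim ((604.3911743164062, -67.6036148071289), 74.62299346923828)
(array([ 0.6074, -0.0657]), 0.0703) 473
handle (array([519.5, -71. ]), array([152.4, 130.3]), 4.7) 552
shard [[0.605 0.166 0.057]] 144
shard [[0.614 0.11  0.057]] 83
shard [[0.606 0.087 0.057]] 23
shard [[0.567 0.187 0.057]] 22
shard [[0.551 0.093 0.057]] 22
grip (array([ 473.8, -357.2]), array([71.2, 27.2]), 76.5) 333
rubber (array([ 473.2, -290.2]), array([2.5, 0. ]), 177.6) 2
pad (array([ 490.2, -353.9]), array([171.8, 102.2]), 85.6) 2025
bar (array([489.5, 371.7]), array([96.6, 23.7]), 83.9) 395
tray rim (array([494.2, 415.8]), array([183.3, 150.7]), 84.2)
mat (array([475.7, 370.9]), array([263.3, 243.7]), 85.3) 4992
jar [0.307 0.226] 0.08829212243716134
dish [ 0.325 -0.259] 0.02328421401905878
```

```bash
cat >> h.py <<'E'
from scipy.spatial.transform import Rotation as Ro
def eul(R): return R.as_euler('xyz')
def tool_tray(phi,th,s): return Ro.from_euler('ZY',[phi,th])*Ro.from_euler('ZX',[s*np.pi/2,np.pi])
LIP=np.array([.075,0,0]); BAR=np.array([0,0,.080]); TIP=.022
def pose_lip(lip,phi,th,s):
    Rt=Ro.from_euler('ZY',[phi,th]); R=tool_tray(phi,th,s)
    bar=np.array(lip)+Rt.apply(BAR-LIP); return bar+R.apply([0,0,TIP]),eul(R)
E
python3 - <<'E'
from h import *
print("top corners",world("top",[(187,112),(349,104)],.045).round(3).tolist(),"gutter outer",world("top",[(190,228),(357,216)],.030).round(3).tolist())
print("handle tip/base",world("top",[(342,196),(325,160)],.096).round(3).tolist())
b=np.array([.4895,.3717]);
for s in(1,-1):
    q=inverse_kinematics([.4895,.3717,.061],eul(tool_tray(np.radians(-6),0,s)));print("grasp",s,None if q is None else np.round(q,2))
    for a in range(-180,181,30):
        o=[]
        for t in(0,40,80):
            P,e=pose_lip([.585,.135,.13],np.radians(a),np.radians(t),s);q=inverse_kinematics(P,e);o.append(None if q is None else np.round(q,2).tolist())
        if all(o): print(s,a,o)
E
```

```text
top corners [[0.685, 0.239, 0.045], [0.707, -0.158, 0.045]] gutter outer [[0.398, 0.222, 0.03], [0.429, -0.174, 0.03]]
handle tip/base [[0.462, -0.132, 0.096], [0.547, -0.095, 0.096]]
grasp 1 [ 0.52  0.37  1.68 -0.    1.09  0.63]
1 -120 [[0.19, 0.32, 1.49, -0.0, 1.33, 2.28], [-0.23, -0.03, 1.96, 0.76, 1.11, 1.55], [-0.62, 0.25, 2.15, 1.38, 1.51, 0.74]]
1 -90 [[0.22, 0.24, 1.58, -0.0, 1.32, 1.79], [-0.24, 0.21, 1.71, 0.68, 1.45, 1.17], [-0.51, 0.59, 1.65, 1.1, 1.84, 0.79]]
1 -60 [[0.21, 0.15, 1.68, -0.0, 1.3, 1.26], [-0.16, 0.42, 1.44, 0.53, 1.74, 0.85], [-0.34, 0.91, 1.13, 0.92, 2.2, 0.8]]
1 -30 [[0.18, 0.07, 1.78, -0.0, 1.29, 0.7], [-0.05, 0.59, 1.21, 0.32, 1.97, 0.5], [-0.14, 1.22, 0.59, 0.76, 2.58, 0.75]]
1 60 [[-0.02, 0.08, 1.76, 0.0, 1.3, -1.06], [0.31, 0.57, 1.24, -0.47, 1.86, -0.75], [0.45, 1.18, 0.67, -0.96, 2.4, -0.93]]
1 90 [[-0.03, 0.17, 1.67, 0.0, 1.3, -1.6], [0.4, 0.4, 1.47, -0.64, 1.58, -1.08], [0.61, 0.87, 1.2, -1.09, 2.0, -0.91]]
grasp -1 [ 0.52  0.37  1.68  0.    1.09 -2.52]
-1 -120 [[0.19, 0.32, 1.49, -0.0, 1.33, -0.86], [-0.23, -0.03, 1.96, 0.76, 1.11, -1.6], [-0.62, 0.25, 2.15, 1.38, 1.51, -2.4]]
-1 -90 [[0.22, 0.24, 1.58, 0.0, 1.32, -1.35], [-0.24, 0.21, 1.71, 0.68, 1.45, -1.97], [-0.51, 0.59, 1.65, 1.1, 1.84, -2.35]]
-1 -60 [[0.21, 0.15, 1.68, 0.0, 1.3, -1.88], [-0.16, 0.42, 1.44, 0.53, 1.74, -2.29], [-0.34, 0.91, 1.13, 0.92, 2.2, -2.34]]
-1 -30 [[0.18, 0.07, 1.78, -0.0, 1.29, -2.44], [-0.05, 0.59, 1.21, 0.32, 1.97, -2.64], [-0.14, 1.22, 0.59, 0.76, 2.58, -2.4]]
-1 60 [[-0.02, 0.08, 1.76, -0.0, 1.3, 2.08], [0.31, 0.57, 1.24, -0.47, 1.86, 2.39], [0.45, 1.18, 0.67, -0.96, 2.4, 2.21]]
-1 90 [[-0.03, 0.17, 1.67, -0.0, 1.3, 1.54], [0.4, 0.4, 1.47, -0.64, 1.58, 2.06], [0.61, 0.87, 1.2, -1.09, 2.0, 2.23]]
```

Measurements agree with the stated sizes: ring R 72, rim R 70, pad 172×102, bar 97. Next, grasp the scraper.

```bash
python3 - <<'E'
from h import *
hy=np.radians(3.9)
for k in(90,-90):
    qs=[inverse_kinematics(p,[np.pi,0,np.radians(a+k)]) for p,a in(([.475,-.357,.15],-13.5),([.67,.143,.08],3.9),([.46,.12,.08],3.9),([.49,-.354,.1],-4.4))]
    print(k,[None if q is None else np.round(q,2).tolist() for q in qs])
k=90
e=[np.pi,0,np.radians(-13.5+k)]
if inverse_kinematics([.475,-.357,.15],e) is None: e[2]-=np.pi;k=-90
movep([.475,-.357,.15],e)
print("hit",move_l([.475,-.357,.033],feed=.1,max_force=8))
print(observe()["eef_pos"])
gripper_to(.015,60); o=observe();print(k,o["opening"],o["grasp_force"],o["eef_pos"])
move_l([.475,-.357,.25],feed=.2)
o=observe();print(o["opening"],o["grasp_force"],o["time_s"])
p,d=get_image("scene");cv2.imwrite("pics/s1.png",p[:,:,::-1]);p,d=get_image("top");cv2.imwrite("pics/t1.png",p[:,:,::-1])
E
```

```text
90 [[-0.78, 0.22, 1.69, 0.0, 1.24, -0.54], [0.1, 0.49, 1.47, -0.0, 1.18, 0.03], [0.09, 0.03, 2.04, -0.0, 1.07, 0.02], [-0.76, 0.3, 1.69, 0.0, 1.15, -0.68]]
-90 [[-0.78, 0.22, 1.69, -0.0, 1.24, 2.6], None, None, [-0.76, 0.3, 1.69, -0.0, 1.15, 2.46]]
hit False
[ 0.47556012 -0.35753058  0.03390071]
90 0.023271723021595105 60.07425248622894 [ 0.47533705 -0.35729064  0.03341681]
0.02333989127666668 59.43258047103882 4.5583
```

View pics/s1.png

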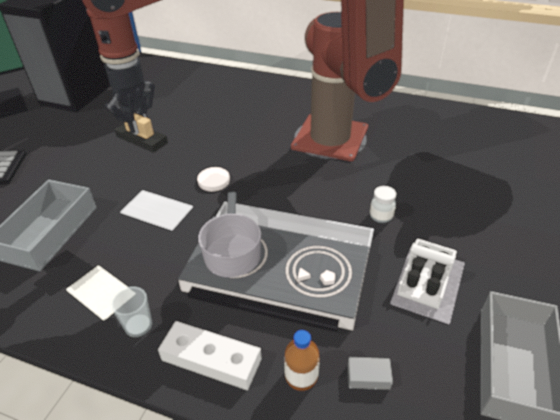

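The scraper is held level at (140,132), and the pan and shards are unchanged. Now the push.

```bash
cat >> h.py <<'E'
HY=np.radians(3.9); H0=np.array([.588,.035])
def hp(x,y,z): c,s=np.cos(HY),np.sin(HY); return [H0[0]+c*x-s*y,H0[1]+s*x+c*y,z]
E
python3 - <<'E'
from h import *
e=[np.pi,0,HY+np.pi/2]; off=.0295
movep(hp(.087,.1,.25),e)
move_l(hp(.087,.1,.045+off+.02),feed=.15)
print("contact",move_l(hp(.087,.1,.045+off-.004),feed=.03,max_force=4)); z=observe()["eef_pos"][2]; print(z-off)
z+=.001
move_l(hp(.087,.1,z),feed=.05)
print("stop",move_l(hp(-.107,.1,z),feed=.08,max_force=25)); o=observe();print(o["eef_pos"],hp(-.107,.1,z),o["ft_force"],o["opening"])
hold(.5)
move_l(hp(-.107,.1,.25),feed=.15)
print(observe()["time_s"])
p,d=get_image("scene");cv2.imwrite("pics/s2.png",cv2.resize(p[180:350,150:420,::-1],None,fx=2.8,fy=2.8))
E
```

```text
contact True
0.04492263307600272
stop False
[0.47466036 0.12746673 0.07542034] [np.float64(0.4744462530980654), np.float64(0.127490791782379), np.float64(0.07542263307600272)] [-0.57061851  0.93212722 -1.94782027] 0.023375362927728235
13.0583
```

View pics/s2.png

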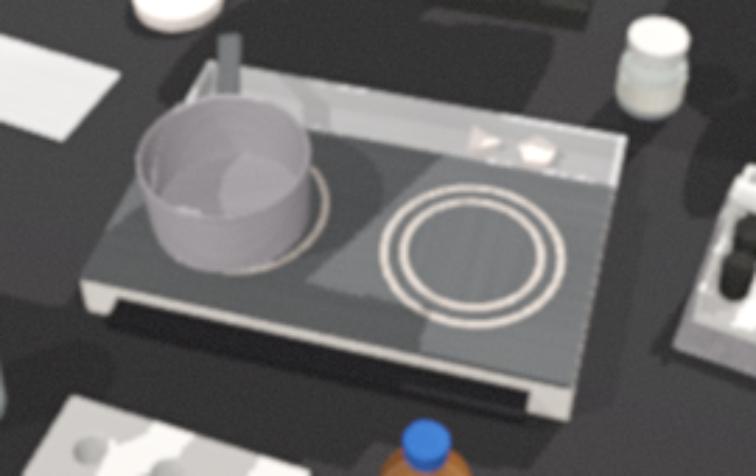

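Both pieces lie in the gutter, at crop positions (485,140) and (537,152), and the zone is clear. I'll return the scraper and look again.

```bash
python3 - <<'E'
from h import *
e=[np.pi,0,np.radians(85.6)]
movep([.49,-.354,.2],e)
move_l([.49,-.354,.055],feed=.15)
print("contact",move_l([.49,-.354,.029],feed=.03,max_force=4),observe()["eef_pos"])
gripper_to(.06); move_l([.49,-.354,.15],feed=.15)
movep([.221,-.585,.231],[-np.pi,0,.36]); gripper_to(.085)
print(observe()["time_s"])
p,d=get_image("top");cv2.imwrite("pics/t3.png",p[:,:,::-1])
E
python3 m.py new
python3 - <<'E'
from h import *
E
```

```text
contact True [ 0.48993986 -0.35391568  0.03340807]
19.7833
hotplate top (array([590. ,  67.5]), array([217. , 342.4]), 4.6) 9367
ring [0.58   0.1349] 0.0724 1165
pan rim ((586.6058959960938, -76.29649353027344), 94.1329345703125)
(array([ 0.5962, -0.0709]), 0.0768) 477
handle (array([519.5, -71. ]), array([152.6, 130.1]), 4.8) 546
shard [[0.563 0.186 0.057]] 22
shard [[0.54  0.115 0.057]] 56
grip (array([ 486. , -352.6]), array([70.1, 27.6]), 85.7) 337
rubber (array([ 480.6, -288.1]), array([ 0. , 17.3]), 87.6) 8
pad (array([ 490.2, -354. ]), array([171.7, 102.2]), 85.6) 2037
bar (array([489.5, 371.9]), array([96.2, 23.7]), 83.9) 398
tray rim (array([494.4, 416.2]), array([185.5, 150.5]), 83.7)
mat (array([475.7, 367.2]), array([252.4, 243. ]), 85.3) 4821
jar [0.308 0.226] 0.08615631034658855
dish [ 0.325 -0.259] 0.025405004027950984
```

View pics/t3.png

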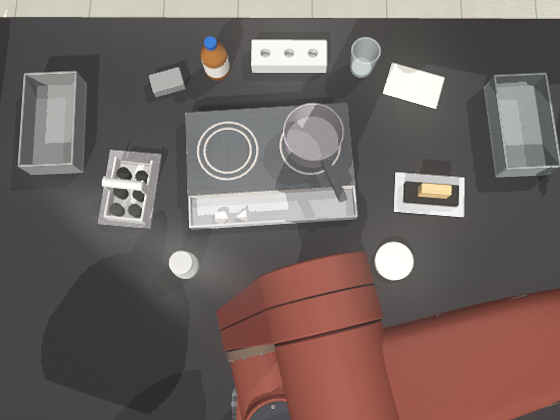

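The scraper is square on its pad at (433,192), the pieces are in the gutter at (220,214) and (243,213), and the pan has not moved. Now slide the pan by its handle.

```bash
cat > pan.py <<'E'
from h import *
def rim(tag):
    p,d=get_image("top"); cv2.imwrite(f"pics/{tag}.png",p[:,:,::-1]); C=cloud("top",d)
    vv,uu=np.where(sel(C,(.49,.72),(-.2,.25),(.106,.125))); P=world("top",np.c_[uu,vv],.115)
    c=np.median(P[:,:2],0)
    for _ in range(5):
        r=np.linalg.norm(P[:,:2]-c,axis=1); q=P[(r>.060)&(r<.076)]; c,R=circ(q)
    return c,R,len(q)
def slide(c,yaw,delta,g=.125):
    a=np.array([np.cos(yaw),np.sin(yaw)]); P=np.array(c)-g*a; e=[np.pi,0,yaw]
    movep([*P,.20],e); gripper_to(.06)
    print("hit",move_l([*P,.069],feed=.12,max_force=6))
    gripper_to(.01,40); o=observe(); print("grip",o["opening"],o["eef_pos"],o["ft_force"])
    z=o["eef_pos"][2]; Q=P+delta
    print("stop",move_l([*Q,z],feed=.07,max_force=30)); o=observe();print(o["eef_pos"],o["ft_force"],o["opening"])
    gripper_to(.06); move_l([*Q,.20],feed=.15)
    movep([.3,-.45,.25],[-np.pi,0,.36])
E
python3 - <<'E'
from pan import *
print(rim("t4"))
c=np.array([.607,-.066]); slide(c,np.radians(24),np.array([.580,.135])-c)
print(rim("t5"),observe()["time_s"])
p,d=get_image("scene");cv2.imwrite("pics/s5.png",p[:,:,::-1])
E
```

```text
(array([ 0.6079, -0.0655]), 0.0676, 372)
hit False
grip 0.019015000346596905 [ 0.49339076 -0.11730153  0.0696836 ] [ 0.64314686 -0.92387266  3.45631254]
stop False
[0.46564469 0.08433517 0.0696139 ] [ 0.74161421 -3.27523431  4.57521406] 0.01930393254618497
(array([0.5807, 0.1352]), 0.0677, 378) 30.5583
```

View pics/t5.png

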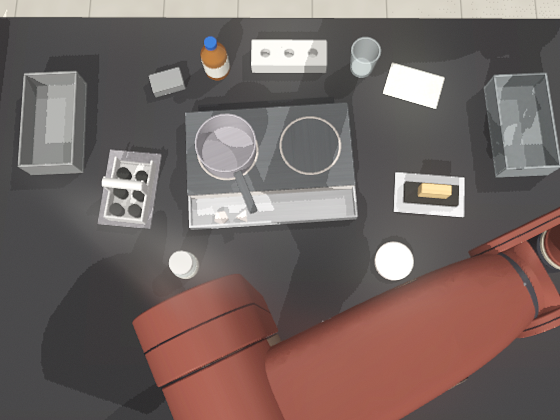

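The pan is centred within 1 mm at (0.581, 0.135), about pixel (227,147). Next: pick up the tray, then tip it with the mouth facing −y, keeping the lip fixed just above the pan.

```bash
cat > tip.py <<'E'
from h import *
b=np.array([.4895,.3717]); ph0=np.radians(-6.1); ph1=-np.pi/2; s=1
e0=eul(tool_tray(ph0,0,s)); L=[.5807,.157,.130]
def tilt(t,L=L,feed=.08): P,e=pose_lip(L,ph1,np.radians(t),s); move_l(P,feed=feed,rotation=e)
E
python3 - <<'E'
from tip import *
movep([*b,.2],e0)
print("hit",move_l([*b,.061],feed=.1,max_force=6))
gripper_to(.01,110); o=observe();print(o["opening"],o["grasp_force"],o["eef_pos"])
move_l([*b,.30],feed=.12)
P,e=pose_lip([L[0],L[1],.23],ph1,0,s)
move_l(P,feed=.12,rotation=e)
tilt(0)
for t in range(8,81,8): tilt(t,feed=.10)
o=observe();print(o["time_s"],o["opening"],o["eef_pos"])
p,d=get_image("scene");cv2.imwrite("pics/s6.png",p[:,:,::-1])
E
```

```text
hit False
0.019181265052734767 107.26538300514221 [0.49032105 0.37194762 0.06205652]
43.65 0.01895498368671173 [0.58085008 0.11356973 0.21377161]
```

View pics/s6.png

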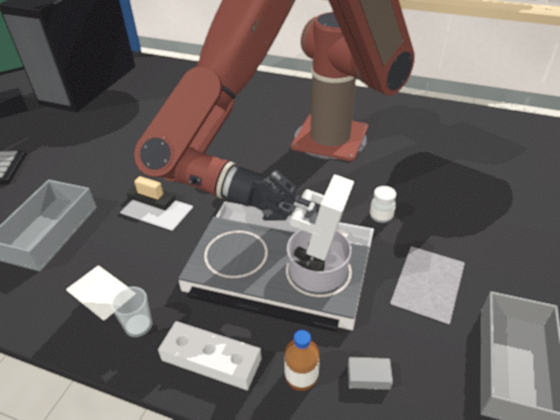

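The tray is tipped over the pan at (318,258), the stoppers are dropping in, and the empty mat shows at (428,285). I'll shake it and check.

```bash
python3 - <<'E'
from tip import *
for k in range(4):
    tilt(80,[L[0],L[1],L[2]+.015],feed=.25); tilt(80,L,feed=.25)
hold(.3)
tilt(80,[L[0],L[1],L[2]+.10],feed=.12)
p,d=get_image("top");cv2.imwrite("pics/t7.png",p[:,:,::-1]);C=cloud("top",d);V=p.max(2)
q,_=get_image("scene");
m=(V>75)&(np.ptp(p,axis=2)<40)&sel(C,(.35,.65),(.27,.5),(-.01,.012))
k,l,st,ce=cv2.connectedComponentsWithStats(m.astype(np.uint8));i=1+np.argmax(st[1:,4]);vv,uu=np.where(l==i);print("mat",rect(world("top",np.c_[uu,vv],.003)),st[i,4])
a=cv2.resize(p[90:230,90:270],(396,308));b=cv2.resize(q[170:310,250:430],(396,308))
cv2.imwrite("pics/z7.png",np.hstack([a,b])[:,:,::-1]); print(observe()["time_s"])
E
```

```text
mat (array([500.8, 384.9]), array([299.5, 232.9]), 0.3) 10393
47.0833
```

View pics/z7.png

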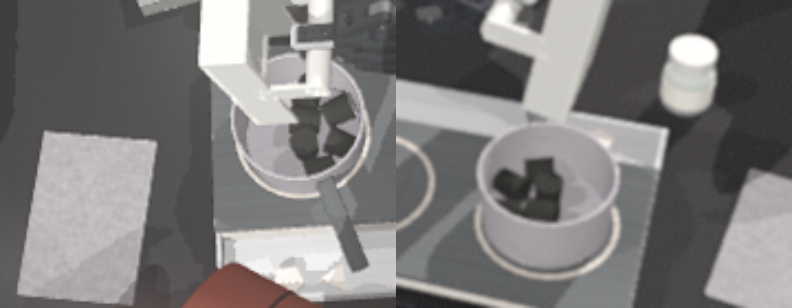

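```bash
python3 - <<'E'
from tip import *
uv=np.array([(45,130),(157,142),(132,305),(18,292)])/2.2+90
W=world("top",uv,.003)[:,:2]; c=W.mean(0); print(W.round(3).tolist(),c.round(4),[np.linalg.norm(W[i]-W[i-1]).round(3) for i in range(4)])
x=(W[0]+W[1]-W[2]-W[3]); ph=np.arctan2(x[1],x[0]); print(np.degrees(ph))
assert np.linalg.norm(c-b)<.03
UP=[L[0],L[1],L[2]+.10]
for t in(60,40,20,0): tilt(t,UP,feed=.12)
e=eul(tool_tray(ph,0,s))
move_l([*c,.30],feed=.15,rotation=e)
move_l([*c,.08],feed=.15)
print("contact",move_l([*c,.056],feed=.03,max_force=4),observe()["eef_pos"])
gripper_to(.06); move_l([*c,.2],feed=.12); movep([.3,-.45,.25],[-np.pi,0,.36]); hold(.3)
p,_=get_image("top");q,_=get_image("scene"); cv2.imwrite("pics/t8.png",p[:,:,::-1])
a=cv2.resize(p[90:240,90:270],(396,330));d=cv2.resize(q[190:330,280:470],(396,330))
cv2.imwrite("pics/z8.png",np.hstack([a,d])[:,:,::-1]); print(observe()["time_s"])
E
python3 m.py new | egrep "bar|grip|pad|jar|dish"; python3 -c "
from pan import *
print(rim('t9'))"
```

```text
[[0.602, 0.435], [0.589, 0.307], [0.401, 0.324], [0.415, 0.451]] [0.5017 0.3792] [np.float64(0.188), np.float64(0.129), np.float64(0.188), np.float64(0.128)]
-5.002961224296686
contact True [0.50165343 0.37921637 0.06207162]
58.1083
grip (array([ 458.7, -384.8]), array([72. , 26.5]), 84.9) 336
pad (array([ 490.2, -354.9]), array([173.9, 102.2]), 85.6) 2181
bar (array([497.8, 379.3]), array([95.9, 23.6]), 85.5) 392
jar [0.307 0.226] 0.08723156208536054
dish [ 0.325 -0.259] 0.025088768392664162
(array([0.5808, 0.1352]), 0.0677, 376)
```

View pics/z8.png

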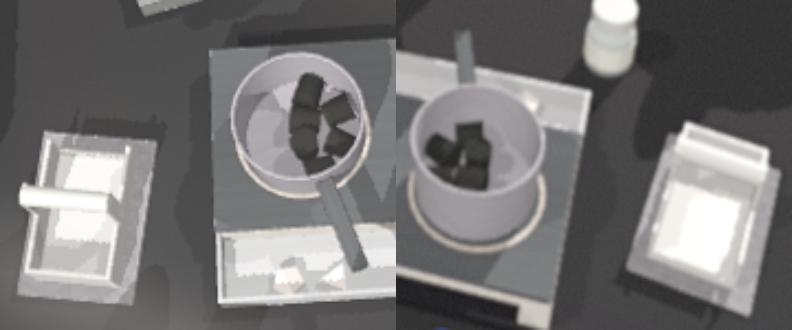

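The tray is empty and on its mat, and the pan holds six stoppers and is centred. The scraper was knocked, from (0.486, −0.353) to (0.459, −0.385), so I'll put it back.

```bash
python3 - <<'E'
from h import *
a=[np.pi,0,np.radians(84.9)]; b=[np.pi,0,np.radians(85.6)]; s=[.462,-.386]
movep([*s,.15],a); print("hit",move_l([*s,.034],feed=.1,max_force=8))
gripper_to(.015,60);print(observe()["opening"])
move_l([*s,.08],feed=.1); move_l([.49,-.354,.08],feed=.1,rotation=b)
print("contact",move_l([.49,-.354,.028],feed=.03,max_force=4),observe()["eef_pos"])
gripper_to(.06); move_l([.49,-.354,.2],feed=.12); movep([.3,-.45,.25],[-np.pi,0,.36]); hold(.3)
p,_=get_image("top");cv2.imwrite("pics/t10.png",p[:,:,::-1]);print(observe()["time_s"])
E
python3 m.py new | egrep "bar|grip|pad|jar|dish"; python3 -c "
from pan import *
print(rim('t11'))"
```

```text
hit False
0.023422719368351275
contact True [ 0.48998697 -0.35398019  0.03467548]
66.4917
grip (array([ 486.5, -352.6]), array([70.3, 26.9]), 84.9) 336
pad (array([ 490.2, -353.9]), array([171.8, 102.2]), 85.6) 2038
bar (array([498.7, 378.9]), array([96.6, 23.8]), 84.2) 394
jar [0.308 0.226] 0.08682860512766344
dish [ 0.325 -0.259] 0.023146141171425105
(array([0.5809, 0.1351]), 0.0677, 369)
```

View pics/t10.png

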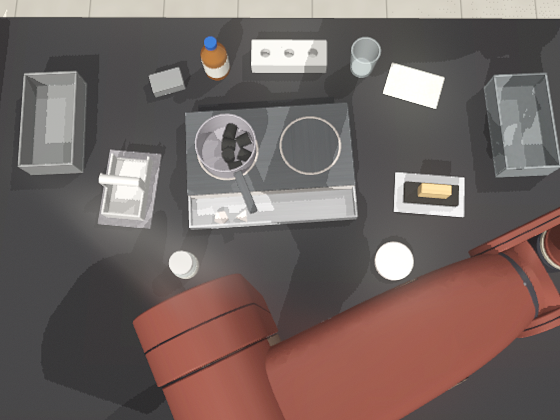

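The scraper is back on its pad at (433,192), the pan with the stoppers is at (227,147), the tray is on its mat at (128,187), and the pieces are in the gutter at (220,214) and (243,213). Handing in.

```bash
python3 -c "
from plant import *
print(job_done())"
```

```text
the job is handed in; nothing more can be done
None
```

I handed the job in at about 66 s: both pieces are in the gutter, the pan is centred on the double rings with all six stoppers in it, the scraper (put back after a knock) and tray are in their places, and the jar and dish were not disturbed; no verdict came back.

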